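# Lock the nuts of the screw press

## Task

Lock the two-stud screw press on the worktop: on each stud an upper hex nut has to be jammed against the nut below it. One upper nut still stands well clear and must be run down first, the other is down but only finger-loose; turn both clockwise until they are firmly tight and will turn no farther. Do not turn the two lower nuts, and leave the other things on the worktop where they are.

Things in the scene. Friction and masses are not known exactly. Their poses are not given: they have to be found in the camera images.
- nut_a (a point): Centre (half-way up) of the upper nut that stands clear at the start, on the left or right stud: steel hex nut 52 mm across flats, 60 mm across corners, 48 mm tall, on an upright 24 mm threaded stud that ends 172 mm above the worktop. z is up; x points at a corner, y is square to a pair of flats (flats recur every 60 degrees). The frame turns and descends with the nut.
- upper_a (a joint): Turn of nut_a in rad, growing clockwise seen from above; it descends 3.5 mm per rad. Starts at 0.6 to 1.6. Runs freely (under 0.1 N m) to 4.0, where it meets the spring washer on the lower nut, its underside then 108 mm above the worktop; then it stiffens to about 0.4 N m at 4.6, where it stops dead (tight). It stays where it is left.
- nut_b (a point): Centre of the other upper nut, which is down on its lower nut but only finger-loose; same shape, size and axes as nut_a, on the other stud.
- upper_b (a joint): Turn of the finger-loose upper nut; same meaning, thread and stops as upper_a (meets the washer at 4.0, tight at 4.6). Starts at 3.85 to 3.98.
- lower_a (a joint): Turn in rad of the lower nut under nut_a, 0 at the start and to be left so: a steel hexagonal nut 52 mm across the flats, its top 105 mm above the worktop, with a 3 mm washer, 44 mm wide, on it. Stiff: it slips only above about 0.9 N m.
- lower_b (a joint): Turn of the lower nut under nut_b; same as lower_a.
- bridge_mid (a point): Middle of the top of the press's wooden bridge bar (44 x 262 mm, top 85 mm above the worktop), half-way between the studs, which stand 100 mm to either side along its y axis; its x axis lies across the bar. The press (board 150 x 270 mm) is fixed.
- timer: Kitchen timer, 67 mm wide, 57 mm tall, bystander, origin at the centre of its underside.
- shaker: Salt shaker, 44 mm wide, 90 mm tall, bystander, origin at the centre of its underside.
- glass: Glass tumbler, 80 mm wide, 91 mm tall, bystander, origin at the centre of its underside.
- bulb: Garlic bulb, 56 mm, bystander, origin at its underside.
- notes: Notepad lying flat, 150 x 104 x 14 mm, bystander, origin at the centre of its underside.
- spice: Spice jar, 45 mm wide, 106 mm tall, bystander, origin at the centre of its underside.

How it is judged:
By the outcome, as a careful person would: the job done as asked, in the order asked, and still so for the second after the job is handed in, with the robot touching nothing.
It also fails if it takes over 58 s, if anything falls off the work surface, if the arm or the gripper's body presses on something with over 40 N, if the wrist force passes 120 N, or if a joint passes its speed limit or range.

## Robot

A 7-joint arm with a two-finger parallel gripper is mounted at the origin on a cart in front of the work surface, level with it; the furniture and walls round the work are solid. World frame = base frame: x ahead of the robot, y to its left, z up, the work surface at z = 0. Lengths are in m, angles in rad, forces in N, time in s.
With the tool pointing down it reaches from about 0.425 to 0.925 m from the base axis. Payload 6.8 kg.
Tool frame: the origin (TCP) lies at the very end of the fingers, on their centre line; the grasp point (between the pads) lies grasp_offset behind it (grasp_offset is the distance from the TCP to the grasp point, in m); z points along the fingers, y is the direction in which the jaws open and shut (so a half turn about z gives the same grasp; the last joint's range is limited). The gripper opens to 85 mm and grips with 20 to 120 N. Pads are 22 mm wide; open, the fingers measure 114 mm over their backs; the gripper's body (76 mm by 85 mm) begins 54 mm behind the grasp point. The pads swing forward as they close: fully open they stand 13 mm farther back than shut.
Start: joints at [1.091, 0.477, 0.022, 1.555, -0.011, 1.109, -0.083], TCP at [0.245, -0.629, 0.231] pointing down, gripper open.
Joint ranges: [-2.96, 2.96], [-0.34, 2.1], [-1.41, 1.46], [0.24, 2.44], [-1.37, 4.51], [0.17, 1.92], [-2.96, 2.96]. Speed limits (rad/s): [2.39, 2.39, 3.14, 3.14, 3.14, 3.14, 3.14].

## Interface

Orientations are given as a unit quaternion [w, x, y, z].
In Python, from station import * gives the robot as it stands.
- The arm moves only by the shell command python3 -m handwheel 'ROWS' [FORCE]. ROWS is JSON, one flat list of numbers, 7 for each row, row after row: the shift along the world's x, y, z in cm, then the turn, a rotation vector about the world's x, y, z in degrees, then the opening, from 0 (shut) to 1 (fully open). In form: [tx, ty, tz, ax, ay, az, fingers, tx, ty, tz, ax, ay, az, fingers, ...]. A call has 1 to 8 rows; each row is the pose to reach, as a shift and turn from the pose measured when the call began; what a row does not reach only later rows make up. A row lasts 1/12 s, in which the tool goes at most 41.7 mm and 7.16 degrees, less where a joint would pass 70% of its speed; a pose out of reach is approached as far as the arm can. A call with a gripper value outside its range is refused whole. The fingers move at their own pace and stop on an object; FORCE is the grip in N (left out, the last holds). Time passes only in rows, so rows that repeat a pose let the fingers close. It gives the time, the measured TCP pose, the force and the opening at its end, in the units of the state.
- get_obs(): the state, without advancing time (a new reading comes with each control period).
- read_camera(name): name is "side" or "top" or "wrist"; returns the picture (400x640x3 uint8, red, green, blue); there is no depth.
- camera_info(name): a dict with "fx", "fy", "cx", "cy" (pixels), "R" (3x3) and "t" (3): a world point X has camera coordinates R X + t; the wrist camera has in their place "mount" (4x4, takes a point from camera to tool coordinates, whose origin is the TCP and whose axes are the flange's). Camera axes: x right, y down, z forward; pixel columns grow to the right and rows downward; lengths in m; the calibration is good to about 2 mm. The wrist camera is an equidistant fisheye: a pixel r from the principal point sees the ray r / f radians off the axis. A picture is of the moment at which its call begins: read the wrist's pose just before it. camera_info takes no time and is no camera call.
- hand_in(): hands the job in, once; it reports no verdict.
The state is a dict: "t": time; "q": joint angles; "joint_vel": joint speeds; "joint_torque": joint torques, N m; "eef_pos": TCP position; "tool_rot": TCP orientation; "contact_force": force on the tool from outside, world axes, zero at the start; "torque": the same for the moment, N m; "gripper_width": opening from 0.0 (shut) to 1.0 (fully open).
Only numpy, scipy, OpenCV 4.12 (cv2) and the standard library are available. Lean on these libraries where they do the work, as an engineer would, in place of code of your own. Each camera call takes 0.05 s, during which the arm holds its last target. There are 200 camera calls.

## Working session

There is one attempt and no reset: what is moved stays moved. The work goes in short steps, Python scripts to look and compute and a shell command to move; the robot and the scene stay as the last step left them, time stands still between calls to the robot, and variables do not carry over. Pictures are saved under pics/ and viewed, on a budget of 10 in all, crops included, one or two more only if the job needs it, and the job is handed in when it is done.

```bash
mkdir -p pics; cat > h.py <<'E'
from station import *
import numpy as np, cv2
from scipy.spatial.transform import Rotation as Rn
def pix(name,X):
    c=camera_info(name);p=np.array(c["R"])@np.array(X)+np.array(c["t"]);return c["fx"]*p[0]/p[2]+c["cx"],c["fy"]*p[1]/p[2]+c["cy"]
def ray(name,u,v):
    c=camera_info(name);R=np.array(c["R"]);t=np.array(c["t"])
    return -R.T@t, R.T@np.array([(u-c["cx"])/c["fx"],(v-c["cy"])/c["fy"],1])
def onplane(name,u,v,z):
    o,d=ray(name,u,v);return o+d*(z-o[2])/d[2]
def tri(rays):
    A=0;b=0
    for o,d in rays:
        d=d/np.linalg.norm(d);P=np.eye(3)-np.outer(d,d);A=A+P;b=b+P@o
    return np.linalg.solve(A,b)
def wray(u,v,ob):
    c=camera_info("wrist");M=np.array(c["mount"]);R=Rn.from_quat(np.roll(ob["tool_rot"],-1)).as_matrix()
    x,y=(u-c["cx"])/c["fx"],(v-c["cy"])/c["fy"];r=np.hypot(x,y);s=np.sin(r)/r if r else 1
    d=M[:3,:3]@np.array([x*s,y*s,np.cos(r)]);return np.array(ob["eef_pos"])+R@M[:3,3],R@d
def wpix(X,ob):
    c=camera_info("wrist");M=np.array(c["mount"]);R=Rn.from_quat(np.roll(ob["tool_rot"],-1)).as_matrix()
    p=M[:3,:3].T@(R.T@(np.array(X)-ob["eef_pos"])-M[:3,3]);r=np.arctan2(np.hypot(p[0],p[1]),p[2]);n=np.hypot(p[0],p[1])
    return c["cx"]+c["fx"]*r*p[0]/n,c["cy"]+c["fy"]*r*p[1]/n
def save(n,im): cv2.imwrite("pics/"+n+".png",cv2.cvtColor(im,cv2.COLOR_RGB2BGR))
E
python3 - <<'E'
from h import *
import station
print(get_obs()); print([k for k in dir(station) if not k.startswith('_')])
for n in("side","top"): save(n+"0",read_camera(n)); print(n,ray(n,320,200))
print(camera_info("wrist"))
try: print(grasp_offset)
except Exception as e: print(e)
E
```

```text
{'t': 0.0, 'q': array([ 1.09085894,  0.47779861,  0.02232306,  1.5564416 , -0.01150412,
        1.10930355, -0.0830914 ]), 'joint_vel': array([-1.46907702e-03,  1.47981178e-03, -1.90520895e-04, -1.01278523e-03,
        6.13180092e-05,  8.90436012e-04, -4.54356311e-04]), 'joint_torque': array([ 5.22937826e-04, -5.96461916e+01,  1.60831857e+00, -2.81188613e+01,
        1.25499425e-02,  9.36389377e-03,  3.54763677e-05]), 'eef_pos': array([ 0.24502937, -0.62832345,  0.23033055]), 'tool_rot': array([-8.82350760e-04,  9.82762436e-01,  1.84870664e-01, -2.29160855e-04]), 'contact_force': array([-0.0360146 , -0.14015453,  0.00272813]), 'torque': array([0.03068926, 0.00302264, 0.01007093]), 'gripper_width': 0.9962300006087038}
['PlanningError', 'camera_info', 'get_obs', 'grasp_offset', 'hand_in', 'read_camera']
side (array([ 1.41269293, -0.4700401 ,  0.64746337]), array([-0.78122008,  0.3358614 , -0.52643934]))
top (array([ 0.49195785, -0.10924609,  1.28681326]), array([ 0.08080103, -0.02753139, -0.99657961]))
{'fx': 309.70691628693146, 'fy': 309.70691628693146, 'cx': 325.16637175765567, 'cy': 203.49433083279152, 'mount': array([[ 6.30574453e-04, -9.63524021e-01, -2.67621119e-01,
         6.82416575e-02],
       [ 9.99999654e-01,  4.62568859e-04,  6.90820024e-04,
        -7.31228014e-05],
       [-5.41828491e-04, -2.67621462e-01,  9.63523980e-01,
        -1.42844780e-01],
       [ 0.00000000e+00,  0.00000000e+00,  0.00000000e+00,
         1.00000000e+00]])}
0.0187
```

View pics/top0.png

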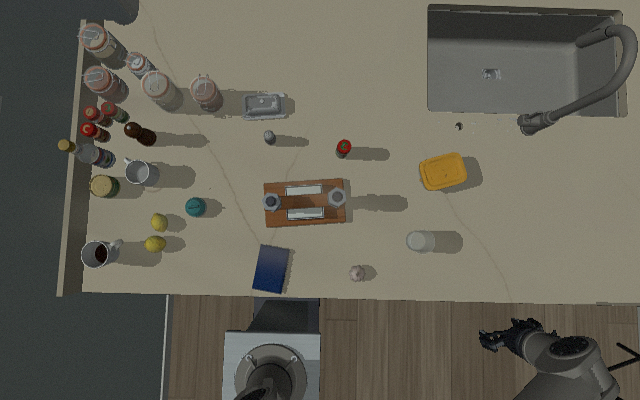

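View pics/side0.png

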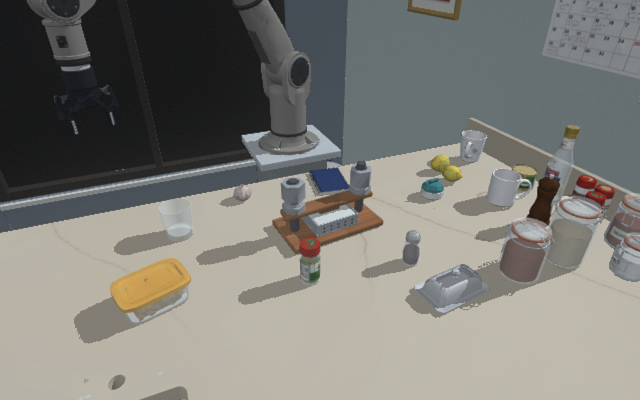

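The top view shows the press at about (305,203), with stud nuts at (271,202) and (337,198). The side view shows the nuts at (293,195) and (360,180), and the first looks like the one standing clear. I'll zoom in on both.

```bash
python3 - <<'E'
from h import *
t=cv2.imread("pics/top0.png")[170:235,250:360];s=cv2.imread("pics/side0.png")[155:245,270:390]
a=cv2.resize(t,None,fx=5,fy=5,interpolation=2)[:290];b=cv2.resize(s,None,fx=5,fy=5,interpolation=2)
b=b[:,:550] if 0 else b
W=max(a.shape[1],b.shape[1]);a=cv2.copyMakeBorder(a,0,0,0,W-a.shape[1],0);a=a[:,:W]
cv2.imwrite("pics/z0.png",cv2.resize(np.vstack([a,b]),None,fx=.8,fy=.8))
E
```

```text
(no output)
```

View pics/z0.png

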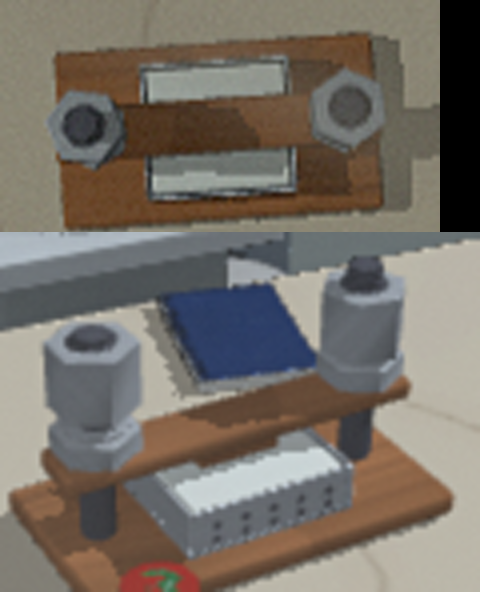

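```bash
python3 - <<'E'
from h import *
for n,t,s in(("a",(337.5,196.8),(293,181.5)),("b",(271,201),(361.2,161.5))):
    X=tri([ray("top",*t),ray("side",*s)]);print(n,X,pix("top",X),pix("side",X))
# bystanders coarse
for n,u,v,z in(("spice",344,148,.106),("glass",425,240,.05),("bulb",358,273,.03),("notes",271,268,.014),("shaker",269,137,.08),("timer",195,207,.03)): print(n,onplane("top",u,v,z).round(3))
o=get_obs();R=Rn.from_quat(np.roll(o["tool_rot"],-1)).as_matrix();print(R.round(3))
E
```

```text
a [ 0.59416335 -0.1914006   0.16689958] (np.float64(337.21119147199727), np.float64(196.68701449405663)) (np.float64(292.6219703690109), np.float64(181.49641681507924))
b [0.57565508 0.0062857  0.17477299] (np.float64(270.5721840988084), np.float64(200.77242639407302)) (np.float64(360.65710476814576), np.float64(161.5469046526859))
spice [ 0.756 -0.214  0.106]
glass [ 0.471 -0.491  0.05 ]
bulb [ 0.356 -0.275  0.03 ]
notes [0.363 0.013 0.014]
shaker [0.791 0.029 0.08 ]
timer [0.559 0.272 0.03 ]
[[ 0.932  0.363 -0.001]
 [ 0.363 -0.932  0.001]
 [-0.    -0.002 -1.   ]]
```

```bash
python3 -m handwheel '[2.4,3,0.3,0,0,7,1, 4.8,6,0.6,0,0,14,1, 7.2,9,0.9,0,0,21,1, 9.6,12,1.2,0,0,28,1, 12,15,1.5,0,0,35,1, 14.4,18,1.5,0,0,42,1, 16.8,21,1.5,0,0,49,1, 19.2,24,1.5,0,0,56,1]'; python3 -c "
from h import *;print(get_obs()['q'])"
```

```text
t: 0.77
eef_pos: [0.4376, -0.3867, 0.2453]
tool_rot: [-0.001, 0.779, 0.627, -0.001]
contact_force: [0.4, -1.1, 0.3]
gripper_width: 1.004
[ 0.83855927  0.33211822 -0.27963919  1.74708329  0.10324864  1.07847617
  0.30875731]
```

```bash
python3 -m handwheel '[2.6,3.2,0.1,0,0,7,1, 5.2,6.4,0.2,0,0,14,1, 7.8,9.8,0.3,0,0,21,1, 10.4,13,0.3,0,0,28,1, 13,16.2,0.3,0,0,35,1, 15.6,19.5,0.3,0,0,42,1, 15.6,19.5,0.3,0,0,49,1, 15.6,19.5,0.3,0,0,56,1]'; python3 - <<'E'
from h import *
o=get_obs();print(o['q'],o['eef_pos'])
save("w1",cv2.resize(read_camera("wrist"),(800,500)))
E
```

```text
t: 1.43
eef_pos: [0.5953, -0.1872, 0.2479]
tool_rot: [-0.001, 0.388, 0.922, 0.0]
contact_force: [0.0, -0.8, -0.7]
gripper_width: 1.005
[ 0.60899789  0.43379344 -0.54547185  1.63484663  0.2415971   1.14214761
  0.77769024] [ 0.5952882  -0.18721034  0.24794989]
```

View pics/w1.png

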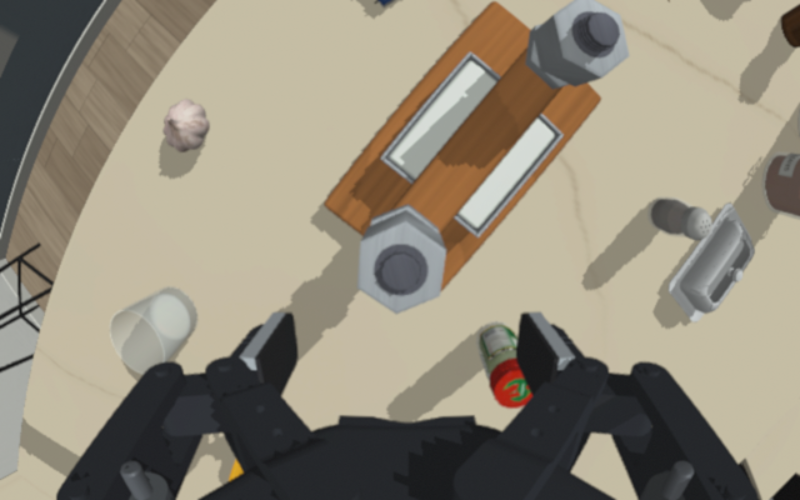

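The wrist view shows nut_a's top face around (402,262), with its stud at (402,270). nut_b is at (580,40). Next I'll extract the top-face hexagon.

```bash
cat >> h.py <<'E'
def face(im,u,v,r=60,dark=70,tol=None):
    """contours of bright near-grey regions round (u,v)"""
    g=cv2.cvtColor(im,cv2.COLOR_RGB2GRAY);hs=cv2.cvtColor(im,cv2.COLOR_RGB2HSV)
    return g,hs
E
python3 - <<'E'
from h import *
im=cv2.imread("pics/w1.png");im=cv2.resize(im,(640,400),interpolation=3)
hs=cv2.cvtColor(im,cv2.COLOR_BGR2HSV)
for y in range(165,260,6): print(y,[tuple(int(k) for k in hs[y,x]) for x in range(280,366,9)])
E
```

```text
165 [(14, 159, 160), (14, 157, 151), (14, 153, 112), (14, 154, 121), (13, 141, 114), (100, 10, 146), (14, 157, 161), (14, 158, 157), (14, 158, 163), (14, 158, 161)]
171 [(14, 157, 153), (14, 160, 155), (14, 153, 113), (0, 2, 104), (100, 16, 142), (100, 13, 115), (99, 12, 153), (14, 158, 157), (14, 158, 160), (14, 159, 154)]
177 [(14, 157, 148), (14, 158, 152), (96, 8, 152), (100, 15, 99), (100, 13, 117), (102, 16, 155), (101, 16, 127), (11, 15, 140), (14, 158, 161), (14, 154, 114)]
183 [(21, 43, 141), (14, 155, 123), (96, 14, 92), (101, 17, 120), (100, 17, 180), (101, 16, 174), (97, 15, 149), (103, 17, 138), (14, 147, 146), (14, 153, 112)]
189 [(23, 41, 142), (20, 43, 126), (99, 17, 153), (101, 16, 173), (96, 15, 173), (95, 16, 172), (101, 16, 172), (100, 17, 137), (13, 15, 119), (14, 153, 107)]
195 [(22, 41, 143), (99, 11, 161), (101, 16, 174), (98, 16, 172), (105, 18, 143), (103, 16, 143), (99, 15, 170), (102, 15, 171), (101, 17, 123), (14, 154, 114)]
201 [(23, 41, 142), (100, 14, 164), (99, 15, 171), (111, 26, 98), (113, 27, 86), (111, 27, 94), (111, 24, 105), (99, 15, 169), (101,
[... 735 characters left out ...]
84), (114, 28, 92), (106, 23, 122), (102, 15, 168), (12, 29, 148), (23, 42, 196)]
237 [(22, 41, 142), (21, 43, 197), (83, 7, 154), (98, 17, 167), (103, 15, 156), (99, 16, 162), (98, 17, 165), (100, 14, 165), (24, 37, 192), (23, 43, 197)]
243 [(21, 42, 188), (22, 42, 196), (23, 43, 197), (96, 8, 156), (102, 16, 159), (99, 16, 164), (48, 8, 161), (24, 43, 197), (23, 41, 197), (23, 43, 197)]
249 [(21, 43, 197), (21, 43, 197), (21, 43, 197), (23, 43, 197), (83, 7, 150), (23, 40, 192), (23, 43, 197), (23, 43, 197), (23, 43, 197), (23, 43, 197)]
255 [(21, 41, 197), (21, 41, 197), (22, 42, 196), (24, 43, 197), (23, 43, 197), (23, 43, 197), (23, 43, 197), (23, 43, 197), (23, 43, 197), (23, 42, 196)]
```

```bash
python3 -m handwheel '[0,-0.3,0,0,0,7,1, 0,-0.3,0,0,0,14,1, 0,-0.3,0,0,0,21,1, 0,-0.3,0,0,0,28,1, 0,-0.3,0,0,0,35,1, 0,-0.3,0,0,0,42,1, 0,-0.3,0,0,0,49,1, 0,-0.3,0,0,0,56,1]'; python3 - <<'E'
from h import *
o=get_obs();print(o['q'],o['eef_pos'],o['joint_vel'].max())
im=read_camera("wrist");save("w2raw",im)
import pickle;pickle.dump(o,open("o2.pkl","wb"))
print(wpix([.594,-.191,.165],o))
E
```

```text
t: 2.15
eef_pos: [0.5936, -0.1934, 0.2472]
tool_rot: [-0.001, -0.093, 0.996, -0.001]
contact_force: [0.2, -1.0, 1.2]
gripper_width: 1.002
[ 0.7542841   0.48089187 -0.74602234  1.62590964  0.34996507  1.17415468
  1.68468449] [ 0.59358216 -0.19341758  0.2472045 ] 1.322342488499102
(np.float64(328.29297379537724), np.float64(210.79805049579778))
```

```bash
cat >> h.py <<'E'
def hexa(im,u,v,lo=(85,5,150),hi=(112,24,200),r=75):
    hs=cv2.cvtColor(im,cv2.COLOR_RGB2HSV);m=cv2.inRange(hs,lo,hi)
    k=np.zeros_like(m);cv2.circle(k,(int(u),int(v)),r,255,-1);m&=k
    m=cv2.morphologyEx(m,cv2.MORPH_OPEN,np.ones((3,3),np.uint8))
    cs,_=cv2.findContours(m,0,1);c=cv2.convexHull(max(cs,key=cv2.contourArea))
    for e in np.arange(2,12,.5):
        p=cv2.approxPolyDP(c,e,True)
        if len(p)<=6: break
    return p[:,0].astype(float),cv2.contourArea(c)
def fithex(P):
    """P: points xy of corners; centre, corner direction mod 60 deg, across-corner diam"""
    z=P[:,0]+1j*P[:,1];c=z.mean();w=z-c
    return c,np.degrees(np.angle((w**6).sum()))/6%60,2*abs(w).mean()
def rdplane(o,d,z): return (o+d*(z-o[2])/d[2])[:2]
E
python3 - <<'E'
from h import *
import pickle
o2=pickle.load(open("o2.pkl","rb"));o1=dict(eef_pos=np.array([.5952882,-.18721034,.24794989]),tool_rot=np.array([-.001,.388,.922,0]))
i1=cv2.cvtColor(cv2.resize(cv2.imread("pics/w1.png"),(640,400),interpolation=3),4);i2=cv2.cvtColor(cv2.imread("pics/w2raw.png"),4)
cen=[]
for im,o,uv in((i1,o1,(322,213)),(i2,o2,(328,211))):
    p,a=hexa(im,*uv);print(len(p),a,p.tolist())
    for z in(.162,.168):
        print(z,fithex(np.array([rdplane(*wray(*q,o),z) for q in p])))
    cen.append(wray(*p.mean(0),o))
print(tri(cen))
v=i2.copy()
for k,q in enumerate(p): cv2.circle(v,tuple(int(t) for t in q),2,(255,0,0),-1)
save("w2",v)
E
```

```text
6 3621.0 [[325.0, 177.0], [354.0, 198.0], [350.0, 235.0], [315.0, 248.0], [287.0, 228.0], [289.0, 193.0]]
0.162 (np.complex128(0.5955301412358508-0.1932222779272874j), np.float64(8.119252608827244), np.float64(0.05811183142425255))
0.168 (np.complex128(0.594305334772316-0.19180764819332863j), np.float64(8.119252608827225), np.float64(0.056588715454823225))
6 3694.5 [[329.0, 175.0], [360.0, 195.0], [358.0, 232.0], [323.0, 247.0], [293.0, 229.0], [293.0, 193.0]]
0.162 (np.complex128(0.5965570841307859-0.19229369182381154j), np.float64(7.898288436924848), np.float64(0.058838538718369776))
0.168 (np.complex128(0.5947517885243319-0.19263714544081872j), np.float64(7.898288436924911), np.float64(0.05729144604166342))
[ 0.59506671 -0.19241485  0.16414456]
```

View pics/w2.png

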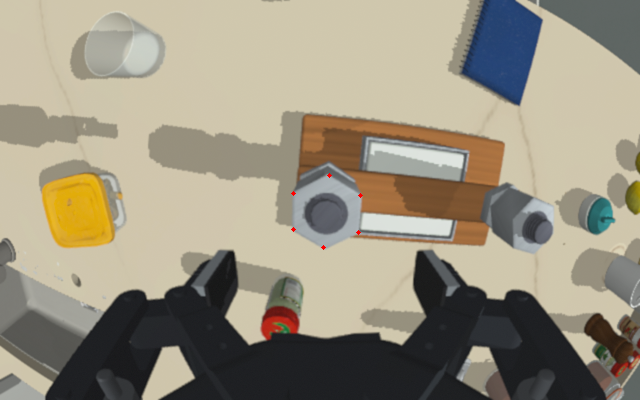

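```bash
python3 -m handwheel '[0.2,0.1,-2,0,0,-1.3,1, 0.2,0.1,-4.5,0,0,-2.6,1, 0.2,0.1,-7,0,0,-2.6,1, 0.2,0.1,-9.5,0,0,-2.6,1, 0.2,0.1,-11.5,0,0,-2.6,1, 0.2,0.1,-12.4,0,0,-2.6,1, 0.2,0.1,-12.4,0,0,-2.6,1]' 40; python3 -c "
from h import *;o=get_obs();print(o['q'],o['eef_pos'],o['torque'],Rn.from_quat(np.roll(o['tool_rot'],-1)).as_euler('ZYX',degrees=True))"
```

```text
t: 2.78
eef_pos: [0.5937, -0.1928, 0.1206]
tool_rot: [-0.003, -0.072, 0.997, -0.0]
contact_force: [-0.2, -0.6, 0.5]
gripper_width: 1.0
[ 0.69910649  0.60959253 -0.6755063   1.73729886  0.45375159  0.96285259
  1.55926154] [ 0.5937156  -0.19279146  0.12063063] [ 0.00289201 -0.00176888  0.0480181 ] [-171.712018     -0.37220276 -179.98518635]
```

```bash
python3 -m handwheel '[0.2,0.05,0.2,0,0,0,1, 0.2,0.05,0.2,0,0,0,0.5, 0.2,0.05,0.2,0,0,0,0, 0.2,0.05,0.2,0,0,0,0, 0.2,0.05,0.2,0,0,0,0, 0.2,0.05,0.2,0,0,0,0, 0.2,0.05,0.2,0,0,0,0]' 40; python3 -c "
from h import *;o=get_obs();print(o['eef_pos'],o['torque'],Rn.from_quat(np.roll(o['tool_rot'],-1)).as_euler('ZYX',degrees=True))"
```

```text
t: 3.37
eef_pos: [0.5966, -0.1925, 0.124]
tool_rot: [-0.002, -0.072, 0.997, -0.001]
contact_force: [-0.3, -0.3, 6.1]
gripper_width: 0.608
[ 0.59655106 -0.19252679  0.12399914] [-0.04047838  0.20506616 -0.0346557 ] [-171.7360957    -0.26682571 -179.92122722]
```

```bash
python3 -m handwheel '[0,0,-0.04,0,0,-6,0, 0,0,-0.08,0,0,-13,0, 0,0,-0.12,0,0,-20,0, 0,0,-0.16,0,0,-27,0, 0,0,-0.21,0,0,-34,0, 0,0,-0.25,0,0,-41,0, 0,0,-0.29,0,0,-48,0, 0,0,-0.34,0,0,-55,0]'; cat > s.py <<'E'
from h import *
o=get_obs();print('q',o['q'].round(2),'p',o['eef_pos'].round(4),'F',o['contact_force'].round(1),'T',o['torque'].round(2),'yaw',Rn.from_quat(np.roll(o['tool_rot'],-1)).as_euler('ZYX',degrees=True).round(2),'g',round(o['gripper_width'],3))
E
python3 s.py
```

```text
t: 4.03
eef_pos: [0.5962, -0.1935, 0.1208]
tool_rot: [-0.002, 0.4, 0.917, -0.0]
contact_force: [-0.9, -2.6, 0.2]
gripper_width: 0.603
q [ 0.55  0.56 -0.45  1.74  0.3   0.91  0.72] p [ 0.5962 -0.1935  0.1208] F [-0.9 -2.6  0.2] T [-0.36  0.24  0.1 ] yaw [ 132.88   -0.23 -179.87] g 0.603
```

```bash
python3 -m handwheel '[0,0.05,-0.04,0,0,-7,0, 0,0.05,-0.08,0,0,-14,0, 0,0.05,-0.12,0,0,-21,0, 0,0.05,-0.16,0,0,-28,0, 0,0.05,-0.21,0,0,-35,0, 0,0.05,-0.25,0,0,-42,0, 0,0.05,-0.29,0,0,-49,0, 0,0.05,-0.34,0,0,-56,0]';python3 s.py
```

```text
t: 4.7
eef_pos: [0.5953, -0.1937, 0.1173]
tool_rot: [-0.002, 0.785, 0.619, 0.0]
contact_force: [-3.4, -1.5, 1.1]
gripper_width: 0.603
q [ 0.38  0.53 -0.22  1.76  0.14  0.87 -0.14] p [ 0.5953 -0.1937  0.1173] F [-3.4 -1.5  1.1] T [-0.26  0.49  0.07] yaw [ 7.6500e+01 -1.7000e-01 -1.7979e+02] g 0.603
```

```bash
python3 -m handwheel '[0.05,0.05,-0.04,0,0,-7,0, 0.05,0.05,-0.08,0,0,-14,0, 0.05,0.05,-0.12,0,0,-21,0, 0.05,0.05,-0.16,0,0,-28,0]';python3 s.py
```

```text
t: 5.03
eef_pos: [0.5948, -0.1935, 0.1156]
tool_rot: [-0.003, 0.913, 0.408, -0.0]
contact_force: [-2.4, 0.0, 1.8]
gripper_width: 0.607
q [ 0.3   0.53 -0.11  1.77  0.06  0.85 -0.57] p [ 0.5948 -0.1935  0.1156] F [-2.4  0.   1.8] T [-0.16  0.41  0.09] yaw [ 4.8140e+01 -1.1000e-01 -1.7973e+02] g 0.607
```

```bash
python3 -m handwheel '[0.05,0.05,-0.03,0,0,-5,0, 0.05,0.05,-0.06,0,0,-10,0, 0.05,0.05,-0.09,0,0,-15,0,0.05,0.05,-0.09,0,0,-15,0]';python3 s.py; python3 -m handwheel '[0,0,-0.03,0,0,-5,0, 0,0,-0.06,0,0,-10,0, 0,0,-0.06,0,0,-10,0]';python3 s.py
```

```text
t: 5.37
eef_pos: [0.5946, -0.1933, 0.1146]
tool_rot: [-0.002, 0.959, 0.284, -0.0]
contact_force: [-1.9, -0.9, 0.7]
gripper_width: 0.607
q [ 0.25  0.52 -0.04  1.77  0.02  0.85 -0.8 ] p [ 0.5946 -0.1933  0.1146] F [-1.9 -0.9  0.7] T [-0.32  0.37 -0.05] yaw [ 3.2950e+01 -3.0000e-02 -1.7971e+02] g 0.607
t: 5.62
eef_pos: [0.5945, -0.1931, 0.114]
tool_rot: [-0.002, 0.98, 0.199, -0.0]
contact_force: [-1.9, -0.6, -0.0]
gripper_width: 0.606
q [ 0.22  0.52  0.    1.78 -0.01  0.84 -0.95] p [ 0.5945 -0.1931  0.114 ] F [-1.9 -0.6 -0. ] T [-0.24  0.03 -0.06] yaw [ 2.2920e+01 -3.0000e-02 -1.7971e+02] g 0.606
```

```bash
for i in 1 ; do python3 -m handwheel '[0,0,-0.03,0,0,-4,0, 0,0,-0.05,0,0,-8,0, 0,0,-0.05,0,0,-8,0]' >/dev/null;python3 s.py; python3 -m handwheel '[0,0,-0.03,0,0,-4,0, 0,0,-0.05,0,0,-8,0, 0,0,-0.05,0,0,-8,0]'>/dev/null;python3 s.py; done
```

```text
q [ 0.19  0.52  0.03  1.78 -0.03  0.84 -1.07] p [ 0.5944 -0.193   0.1136] F [-0.6 -0.1  0.3] T [-0.27  0.04 -0.04] yaw [ 1.5030e+01 -2.0000e-02 -1.7971e+02] g 0.604
q [ 0.17  0.52  0.07  1.78 -0.05  0.84 -1.19] p [ 0.5944 -0.1928  0.1131] F [-1.8  0.4  0.9] T [-0.2   0.13 -0.11] yaw [ 7.1700e+00 -2.0000e-02 -1.7971e+02] g 0.602
```

```bash
python3 -m handwheel '[0,0,-0.03,0,0,-5,0, 0,0,-0.06,0,0,-10,0, 0,0,-0.06,0,0,-10,0]' >/dev/null;python3 s.py; python3 -m handwheel '[0,0,-0.03,0,0,-4,0, 0,0,-0.05,0,0,-8,0, 0,0,-0.05,0,0,-8,0]'>/dev/null;python3 s.py;python3 -c "
from h import *
save('w3',read_camera('wrist')); save('s3',cv2.resize(read_camera('side')[155:245,270:390],None,fx=5,fy=5))"
```

```text
q [ 0.13  0.53  0.11  1.79 -0.08  0.83 -1.33] p [ 0.5944 -0.1927  0.1126] F [-1.9 -0.   1.6] T [-0.15  0.14 -0.14] yaw [-2.6900e+00 -1.0000e-02 -1.7971e+02] g 0.602
q [ 0.11  0.53  0.14  1.79 -0.11  0.83 -1.45] p [ 0.5944 -0.1925  0.1122] F [-1.6  0.9  2. ] T [-0.17  0.26 -0.23] yaw [ -10.48   -0.   -179.71] g 0.605
```

View pics/s3.png

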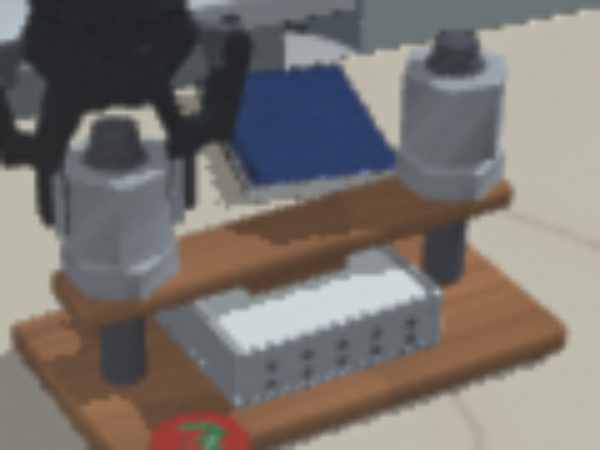

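The side crop shows nut_a is now down on its lower nut, at about (115,215) in the crop. Tz is growing steadily in the negative direction, so the spring washer is being compressed. I'll continue in small steps.

```bash
sed -i "s/^o=get_obs();/o=get_obs();print('j7T',o['joint_torque'][4:].round(3),end=' ');/" s.py; python3 -m handwheel '[0,0,-0.02,0,0,-4,0, 0,0,-0.02,0,0,-4,0]' >/dev/null;python3 s.py; python3 -m handwheel '[0,0,-0.02,0,0,-4,0, 0,0,-0.02,0,0,-4,0]'>/dev/null;python3 s.py
```

```text
j7T [-0.105 -0.29  -0.44 ] q [ 0.1   0.53  0.16  1.79 -0.12  0.83 -1.5 ] p [ 0.5944 -0.1924  0.112 ] F [-0.6  0.7  1.6] T [-0.18  0.16 -0.15] yaw [-1.425e+01 -1.000e-02 -1.797e+02] g 0.605
j7T [-0.163 -0.267 -0.528] q [ 0.08  0.53  0.18  1.79 -0.13  0.83 -1.56] p [ 0.5945 -0.1924  0.1118] F [-0.8  0.6  1.2] T [-0.19  0.2  -0.2 ] yaw [ -18.12   -0.   -179.7 ] g 0.605
```

```bash
for i in 1; do python3 -m handwheel '[0,0,-0.02,0,0,-3,0, 0,0,-0.02,0,0,-3,0]' >/dev/null;python3 s.py; python3 -m handwheel '[0,0,-0.02,0,0,-3,0, 0,0,-0.02,0,0,-3,0]'>/dev/null;python3 s.py;python3 -m handwheel '[0,0,-0.02,0,0,-3,0, 0,0,-0.02,0,0,-3,0]'>/dev/null;python3 s.py; done
```

```text
j7T [-1.985 -0.608 -2.605] q [ 0.08  0.53  0.19  1.79 -0.13  0.83 -1.6 ] p [ 0.5944 -0.1922  0.1117] F [-2.9 -1.8  3.2] T [-0.37  0.53  2.02] yaw [-2.0650e+01  1.0000e-02 -1.7978e+02] g 0.601
j7T [-3.098  0.004 -3.872] q [ 0.07  0.53  0.2   1.79 -0.14  0.83 -1.64] p [ 0.5949 -0.1924  0.1118] F [-1.4 -2.7  0.9] T [-0.71  0.22  3.4 ] yaw [-2.306e+01 -6.000e-02 -1.799e+02] g 0.607
j7T [-4.012  0.241 -5.011] q [ 0.06  0.53  0.21  1.79 -0.14  0.83 -1.68] p [ 0.5955 -0.1927  0.1118] F [-1.  -3.9  1.4] T [-0.82  0.1   4.53] yaw [-2.5440e+01 -1.5000e-01  1.7997e+02] g 0.605
```

```bash
python3 -m handwheel '[-0.05,0,0,0,0,3,0, -0.1,0,0,0,0,6,0, -0.1,0,0,0,0,6,0]' >/dev/null;python3 s.py
```

```text
j7T [-0.01   1.003  0.32 ] q [ 0.08  0.53  0.19  1.79 -0.13  0.83 -1.59] p [ 0.5955 -0.1927  0.112 ] F [ 4.1 -0.9 -1.7] T [-0.17 -0.63  0.28] yaw [ -19.45   -0.27 -179.91] g 0.606
```

```bash
python3 -m handwheel '[0,0,0,0,0,0,1, 0,0,0,0,0,0,1, 0,0,0,0,0,0,1, 0,0,1,0,0,0,1, 0,0,4,0,0,0,1, 0,0,8,0,0,0,1, 0,1,11,0,0,0,1, 0,3,13,0,0,0,1]'; python3 s.py
```

```text
t: 8.47
eef_pos: [0.5961, -0.166, 0.2466]
tool_rot: [0.0, 0.985, -0.172, 0.005]
contact_force: [0.6, 0.4, 0.3]
gripper_width: 0.998
j7T [-0.19  -0.146  0.86 ] q [ 0.01  0.37  0.21  1.7  -0.09  1.07 -1.67] p [ 0.5961 -0.166   0.2466] F [0.6 0.4 0.3] T [-0.04 -0.08  0.02] yaw [ -19.78   -0.57 -179.95] g 0.998
```

```bash
python3 -m handwheel '[-0.3,3.5,0.2,0,0,7,1, -0.6,7,0.4,0,0,14,1, -1,10.5,0.4,0,0,21,1, -1.4,14,0.4,0,0,28,1, -1.6,16.5,0.4,0,0,35,1, -1.6,16.5,0.4,0,0,42,1, -1.6,16.5,0.4,0,0,49,1, -1.6,16.5,0.4,0,0,49,1]'; python3 - <<'E'
from h import *
import pickle
o=get_obs();im=read_camera("wrist");pickle.dump(o,open("o4.pkl","wb"));save("w4",im)
print(o['q'],wpix([.576,.006,.157],o))
E
python3 s.py
```

```text
t: 9.13
eef_pos: [0.58, -0.0006, 0.2514]
tool_rot: [-0.002, 0.967, 0.254, 0.005]
contact_force: [0.7, -0.0, 0.0]
gripper_width: 1.0
[-0.0964254   0.29827426 -0.00903754  1.7722756  -0.00266244  1.0618211
 -1.16009817] (np.float64(315.4524371384109), np.float64(207.747029416444))
j7T [-0.011 -0.025  0.853] q [-0.1   0.3  -0.01  1.77 -0.    1.06 -1.17] p [ 0.58   -0.0012  0.2513] F [ 0.4 -0.9  0.1] T [ 0.    0.03 -0.  ] yaw [  29.04   -0.6  -179.95] g 0.994
```

View pics/w4.png

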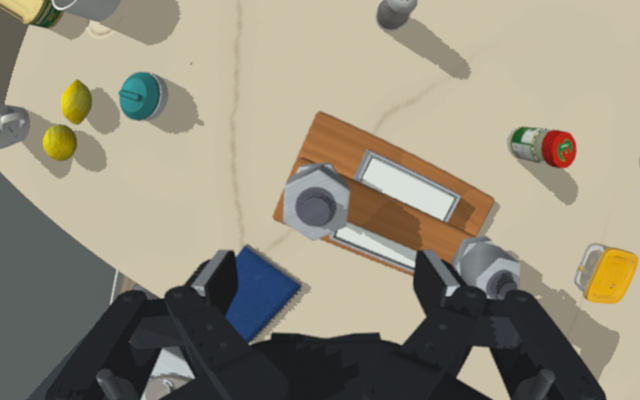

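nut_b's top face is at about (315,200) with its stud at (317,208). nut_a is at (487,265). I'll fit the hexagon of nut_b.

```bash
python3 - <<'E'
from h import *
import pickle
o4=pickle.load(open("o4.pkl","rb"));o2=pickle.load(open("o2.pkl","rb"))
im=cv2.cvtColor(cv2.imread("pics/w4.png"),4)
p,a=hexa(im,315,202,r=42);print(a,p.tolist())
for z in(.154,.158):print(z,fithex(np.array([rdplane(*wray(*q,o4),z) for q in p])))
# stud top centre from two wrist places + side/top
s=[]
for f,o,(u,v) in(("w4",o4,(318,208)),("w2raw",o2,(538,229))):
    hs=cv2.cvtColor(cv2.imread(f"pics/{f}.png"),40);m=cv2.inRange(hs,(104,18,40),(125,60,135));k=np.zeros_like(m);cv2.circle(k,(u,v),26,255,-1);m&=k
    n,l,st,c=cv2.connectedComponentsWithStats(m);i=1+st[1:,4].argmax();print(f,c[i],st[i]);s.append(wray(*c[i],o))
print(tri(s),[rdplane(*s[0],.17)])
E
```

```text
3233.0 [[320.0, 171.0], [348.0, 197.0], [333.0, 234.0], [312.0, 239.0], [284.0, 221.0], [287.0, 184.0]]
0.154 (np.complex128(0.5742388780215762+0.006539283719132434j), np.float64(18.612360674830345), np.float64(0.056703543772476106))
0.158 (np.complex128(0.5752995773207987+0.006964407142552503j), np.float64(18.61236067483045), np.float64(0.0557623325198807))
w4 [315.40457413 206.44873817] [ 295  187   41   40 1268]
w2raw [536.54693878 228.16870748] [522 212  30  32 735]
[0.57660849 0.00704766 0.15870094] [array([0.58026588, 0.00795355])]
```

```bash
python3 - <<'E'
from h import *
import pickle
o4=pickle.load(open("o4.pkl","rb"))
im=cv2.cvtColor(cv2.imread("pics/w4.png"),4)
hs=cv2.cvtColor(im,cv2.COLOR_RGB2HSV)
for vl in(135,145,150,155,160):
    m=cv2.inRange(hs,(85,5,vl),(112,24,210));k=np.zeros_like(m);cv2.circle(k,(315,202),44,255,-1);m&=k
    m=cv2.morphologyEx(m,2,np.ones((3,3),np.uint8));c=cv2.convexHull(max(cv2.findContours(m,0,1)[0],key=cv2.contourArea))[:,0]
    P=np.array([rdplane(*wray(*map(float,q),o4),.156) for q in c])
    W=lambda a:np.ptp(P@[np.cos(a),np.sin(a)])
    A=np.radians(np.arange(0,60,1.));S=[sum(W(a+j*np.pi/3) for j in range(3)) for a in A];i=int(np.argmin(S));a=A[i]
    print(vl,'flat normal',i,[round(W(a+j*np.pi/3)*1000,1) for j in range(3)],cv2.minEnclosingCircle(P.astype(np.float32)))
cr=im[150:255,265:370];save("z4",cv2.resize(cr,None,fx=5,fy=5,interpolation=2))
E
```

```text
135 flat normal 54 [np.float64(54.2), np.float64(50.7), np.float64(51.1)] ((0.5772925615310669, 0.0068439580500125885), 0.028981562703847885)
145 flat normal 54 [np.float64(53.9), np.float64(50.7), np.float64(50.9)] ((0.5772925615310669, 0.0068439580500125885), 0.028981562703847885)
150 flat normal 54 [np.float64(53.6), np.float64(50.5), np.float64(50.7)] ((0.5768957734107971, 0.0068968115374445915), 0.02863932028412819)
155 flat normal 54 [np.float64(51.2), np.float64(50.0), np.float64(50.6)] ((0.5768957734107971, 0.0068968115374445915), 0.02863932028412819)
160 flat normal 54 [np.float64(50.9), np.float64(49.9), np.float64(50.4)] ((0.5767812728881836, 0.0070364694111049175), 0.028591560199856758)
```

View pics/z4.png

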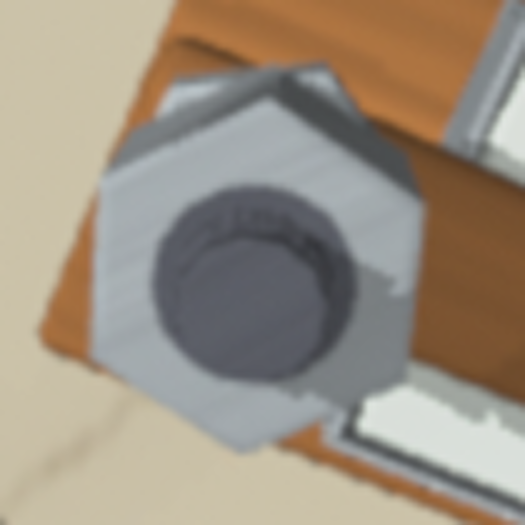

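The corners of nut_b's top face in the crop are (268,97), (423,203), (408,390), (243,450), (92,358) and (103,180). A shadow covers the lower right of the face.

```bash
python3 - <<'E'
from h import *
import pickle
o4=pickle.load(open("o4.pkl","rb"))
p=np.array([(268,97),(423,203),(408,390),(243,450),(92,358),(103,180)])/5+[265,150]-.4
for z in(.154,.157):print(fithex(np.array([rdplane(*wray(*q,o4),z) for q in p])))
E
```

```text
(np.complex128(0.5765408897697157+0.00612240274806922j), np.float64(24.71885620630492), np.float64(0.059994550210261066))
(np.complex128(0.5773077562553612+0.006446435111123932j), np.float64(24.71885620630492), np.float64(0.05924767168210147))
```

```bash
python3 -m handwheel '[-0.3,0.7,-2,0,0,-2,1, -0.3,0.7,-4.5,0,0,-4,1, -0.3,0.7,-7.5,0,0,-4.3,1, -0.3,0.7,-10,0,0,-4.3,1, -0.3,0.7,-12,0,0,-4.3,1, -0.3,0.7,-13.4,0,0,-4.3,1, -0.3,0.7,-13.4,0,0,-4.3,1]' 40; python3 s.py
```

```text
t: 9.77
eef_pos: [0.5749, 0.0051, 0.1145]
tool_rot: [-0.002, 0.977, 0.212, 0.002]
contact_force: [-0.2, 0.1, 0.1]
gripper_width: 1.002
j7T [ 0.014 -0.595  0.003] q [-0.11  0.45 -0.    1.9  -0.    0.78 -1.26] p [0.5749 0.0051 0.1145] F [-0.2  0.1  0.1] T [-0.04  0.03 -0.  ] yaw [  24.45   -0.28 -179.86] g 1.002
```

```bash
python3 -m handwheel '[0.2,0.1,0.1,0,0,0,1, 0.2,0.1,0.1,0,0,0,0.5, 0.2,0.1,0.1,0,0,0,0, 0.2,0.1,0.1,0,0,0,0, 0.2,0.1,0.1,0,0,0,0, 0.2,0.1,0.1,0,0,0,0, 0.2,0.1,0.1,0,0,0,0]' 40; python3 s.py
```

```text
t: 10.35
eef_pos: [0.5775, 0.0069, 0.1172]
tool_rot: [-0.002, 0.977, 0.212, 0.003]
contact_force: [-1.7, 1.8, 6.0]
gripper_width: 0.607
j7T [ 0.452 -0.609  0.097] q [-0.11  0.45 -0.    1.9  -0.    0.79 -1.26] p [0.5775 0.0069 0.1172] F [-1.7  1.8  6. ] T [ 0.32  0.4  -0.11] yaw [  24.44   -0.41 -179.85] g 0.607
```

```bash
python3 -m handwheel '[0,0,-0.04,0,0,-6,0, 0,0,-0.08,0,0,-12,0, 0,0,-0.12,0,0,-19,0, 0,0,-0.15,0,0,-25,0, 0,0,-0.18,0,0,-29,0,0,0,-0.18,0,0,-29,0]'>/dev/null; python3 s.py;  python3 -m handwheel '[0,0,-0.02,0,0,-4,0, 0,0,-0.02,0,0,-4,0]'>/dev/null;python3 s.py
```

```text
j7T [-0.483  0.026 -0.76 ] q [-0.21  0.45  0.12  1.91 -0.08  0.78 -1.7 ] p [0.5776 0.0063 0.1157] F [ 0.2 -1.9 -3.1] T [-0.52 -0.02 -0.14] yaw [  -4.74   -0.44 -179.9 ] g 0.605
j7T [-0.23   0.251 -0.578] q [-0.23  0.45  0.14  1.91 -0.09  0.78 -1.77] p [0.5775 0.0062 0.1155] F [ 1.2 -1.2 -4.8] T [-0.32 -0.2  -0.14] yaw [  -8.79   -0.45 -179.91] g 0.605
```

```bash
python3 -m handwheel '[0,0,-0.02,0,0,-3,0, 0,0,-0.02,0,0,-3,0]'>/dev/null; python3 s.py
```

```text
j7T [-0.172  0.247 -0.365] q [-0.24  0.45  0.15  1.91 -0.09  0.78 -1.81] p [0.5776 0.0061 0.1154] F [ 1.6 -0.9 -5.3] T [-0.28 -0.18 -0.13] yaw [ -11.73   -0.46 -179.91] g 0.605
```

```bash
python3 -m handwheel '[0,0,-0.02,0,0,-3,0, 0,0,-0.02,0,0,-3,0]'>/dev/null; python3 s.py
```

```text
j7T [-0.161  0.209 -0.322] q [-0.25  0.45  0.16  1.91 -0.1   0.78 -1.85] p [0.5776 0.0061 0.1153] F [ 1.1 -1.2 -4.8] T [-0.32 -0.19 -0.16] yaw [ -14.66   -0.46 -179.91] g 0.6
```

```bash
python3 -m handwheel '[0,0,-0.02,0,0,-3,0, 0,0,-0.02,0,0,-3,0]'>/dev/null; python3 s.py
```

```text
j7T [-0.177  0.188 -0.332] q [-0.26  0.45  0.18  1.91 -0.11  0.78 -1.9 ] p [0.5775 0.006  0.1151] F [ 1.1 -1.2 -3.9] T [-0.32 -0.1  -0.13] yaw [ -17.58   -0.46 -179.91] g 0.6
```

```bash
python3 -m handwheel '[0,0,-0.01,0,0,-2,0, 0,0,-0.01,0,0,-2,0]'>/dev/null; python3 s.py
```

```text
j7T [-1.422  0.135 -1.658] q [-0.26  0.46  0.18  1.91 -0.11  0.78 -1.93] p [0.5775 0.006  0.115 ] F [ 2.2 -2.6 -3.5] T [-0.45 -0.09  1.22] yaw [ -19.25   -0.47 -179.96] g 0.6
```

```bash
python3 -m handwheel '[0,0,-0.01,0,0,-2,0, 0,0,-0.01,0,0,-2,0]'>/dev/null; python3 s.py
```

```text
j7T [-2.503  0.038 -2.898] q [-0.27  0.46  0.19  1.91 -0.11  0.78 -1.95] p [0.5775 0.0059 0.1151] F [ 0.5 -3.3 -3.6] T [-0.58 -0.    2.5 ] yaw [-20.79  -0.51 179.95] g 0.606
```

```bash
python3 -m handwheel '[0,0,0,0,0,2.4,0, 0,0,0,0,0,2.4,0]'>/dev/null; python3 s.py; python3 -m handwheel '[0,0,0,0,0,0,1, 0,0,0,0,0,0,1, 0,0,0,0,0,0,1, 0,0,1,0,0,0,1, 0,0,4,0,0,0,1, 0,0,8,0,0,0,1, 0,-3,12,0,0,0,1, -2,-7,14,0,0,0,1]'; python3 s.py; python3 - <<'E'
from h import *
import pickle
a=read_camera("side")[150:250,270:390];pickle.dump(get_obs(),open("o5.pkl","wb"));b=read_camera("wrist");save("w5",b)
s0=cv2.cvtColor(cv2.imread("pics/side0.png"),4)[150:250,270:390]
z=lambda i,f:cv2.resize(i,None,fx=f,fy=f,interpolation=2)
top=np.hstack([z(s0,3.3),z(a,3.3)]);bot=cv2.resize(b[60:360,:],(top.shape[1],260))
save("f5",np.vstack([top,bot]))
E
```

```text
j7T [-0.29   0.215  0.225] q [-0.26  0.45  0.18  1.91 -0.11  0.78 -1.91] p [0.5775 0.006  0.1151] F [ 1.8 -0.8 -4.8] T [-0.2  -0.12  0.29] yaw [-18.23  -0.5  179.98] g 0.604
t: 12.68
eef_pos: [0.5665, -0.0494, 0.2534]
tool_rot: [-0.001, 0.988, -0.155, 0.008]
contact_force: [1.2, -0.1, 0.6]
gripper_width: 1.001
j7T [-0.243  0.222 -1.169] q [-0.21  0.27  0.23  1.81 -0.07  1.05 -1.84] p [ 0.5665 -0.0494  0.2534] F [ 1.2 -0.1  0.6] T [-0.07 -0.08  0.  ] yaw [ -17.88   -0.9  -179.77] g 1.001
```

View pics/f5.png

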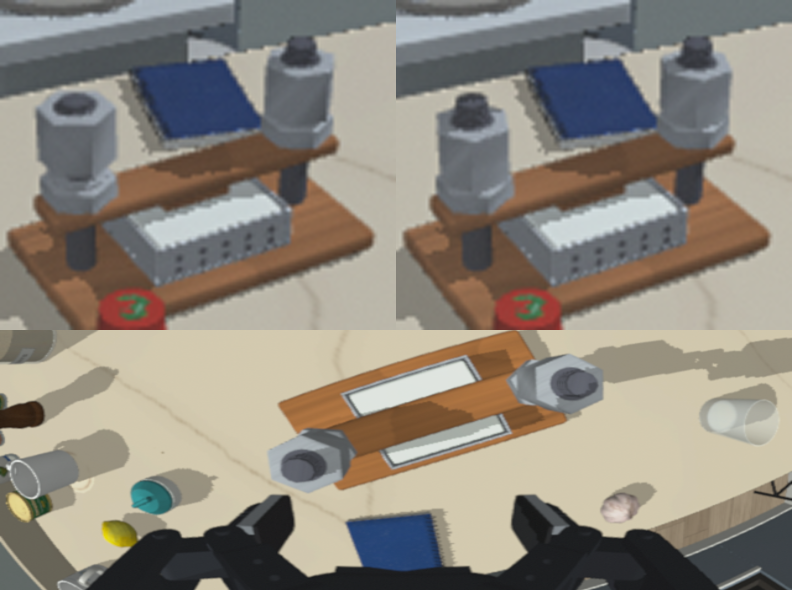

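The before/after side crops show both upper nuts seated, with stud showing above each, and the bystanders where they were. One quick numeric check that the lower nuts and bystanders haven't moved, then I'll hand in.

```bash
python3 - <<'E'
from h import *
import pickle
s0=cv2.cvtColor(cv2.imread("pics/side0.png"),4).astype(int);s1=read_camera("side").astype(int);d=abs(s1-s0).max(2)
print("lower_a",d[203:214,283:304].mean(),d[203:214,283:304].max(),"lower_b",d[186:194,352:370].mean(),d[186:194,352:370].max())
for n,(u,v,w) in dict(spice=(310,262,15),glass=(177,220,22),bulb=(242,193,10),timer=(432,188,12),shaker=(412,248,12),notes=(330,180,14)).items(): print(n,d[v-w:v+w,u-w:u+w].mean().round(2))
o=pickle.load(open("o5.pkl","rb"));im=cv2.cvtColor(cv2.imread("pics/w5.png"),4);hs=cv2.cvtColor(im,41)
for n,X in(("a",[.5955,-.1925,.154]),("b",[.577,.0063,.154])):
    u,v=wpix(X,o);p,a=hexa(im,u,v,r=40);print(n,(u,v),fithex(np.array([rdplane(*wray(*q,o),.154) for q in p])) )
    m=cv2.inRange(cv2.cvtColor(im,cv2.COLOR_RGB2HSV),(85,5,150),(112,24,210));k=np.zeros_like(m);cv2.circle(k,(int(u),int(v)),38,255,-1);m&=k
    c=cv2.convexHull(max(cv2.findContours(cv2.morphologyEx(m,2,np.ones((3,3),np.uint8)),0,1)[0],key=cv2.contourArea))[:,0]
    P=np.array([rdplane(*wray(*map(float,q),o),.154) for q in c]);S=[sum(np.ptp(P@[np.cos(t+j*np.pi/3),np.sin(t+j*np.pi/3)]) for j in range(3)) for t in np.radians(np.arange(60))];print('flat normal',np.argmin(S))
E
```

```text
lower_a 7.354978354978355 43 lower_b 6.298611111111111 45
spice 3.01
glass 3.56
bulb 3.2
timer 2.98
shaker 4.44
notes 2.42
a (np.float64(461.5164412326833), np.float64(122.28865887023153)) (np.complex128(0.5991640378587492-0.18298843477111482j), np.float64(36.82154697074802), np.float64(0.04927315196618965))
flat normal 13
b (np.float64(245.00562179453968), np.float64(215.48742403714525)) (np.complex128(0.5781528126797327+0.006586422706713041j), np.float64(45.68496348481546), np.float64(0.05578372393356807))
flat normal 13
```

```bash
python3 -c "
from station import *
print(hand_in())"
```

```text
the job is handed in; nothing more can be done
None
```

Both upper nuts are tightened to their dead stops, and I handed the job in at about 13 s with the gripper open and clear.

- **nut_a:** I ran it down about 206° in one grasp to the dead stop.
- **nut_b:** I turned it about 43° to its dead stop.
- **Release:** I relaxed each nut to about 0.3 N m before opening the gripper.

**Last checks:**
- **Tightness:** Both stops came at nearly the same tool angle. The final wrist picture shows both nuts with their flats at the same angle (13°, expected about 12°), so neither turned back on release.
- **Lower nuts:** They look unturned in the before and after side views. The pixel differences there were small (mean 6 to 7, with peaks of about 45), and I put those down to changed shadows; I did not measure the lower nuts' angles directly.
- **Other things on the worktop:** The areas around all six differ only by image noise, so they have not moved.

**What went wrong or disagreed:**
- **nut_a over-torque:** I sent three small steps without checking between them, so the torque rose to about 4.5 N m against nut_a's stop. nut_b reached about 2.5 N m. The torque kept climbing far above the 0.9 N m at which a lower nut slips, which suggests the stop itself took the load.
- **Torque reading:** It did not clearly show the washers stiffening before the stops.
- **nut_a's start:** My first height estimate put its starting turn at about 1.4 rad, but the turn to the stop implies about 1.0.
- **Corner fit on nut_a:** It was poor in the last picture because of the oblique view, so the angle above comes from its flats.

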